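Crack open a sealed dry box and hold it ajar

TASK

The dry box is stuck shut by its gasket and has to be vented slowly. Take the small carton off its lid and set it down gently on the black mat, right way up, without dropping it; then pull the lid up by its handle until the seal breaks and keep it just ajar, with a gap of about 2 cm at the front, never letting it fly wide open. Finish while still holding the lid by the handle, and leave everything else on the bench where it stands.

Things in the scene. Friction and masses are not known exactly. Their poses are not given: they have to be found in the camera images.
- carton_center (a point): Centre of the small white, blue and green carton (41 x 64 x 30 mm: its own x, y, z; z up) that lies on the rear half of the lid, 50 g. Grasp it across its 41 mm side (its x axis).
- small_carton: The same carton; origin at the centre of its underside.
- mat_center (a point): Centre of the top face of the black rubber mat, 120 x 120 mm, 4 mm thick, fixed on the worktop; its x and y axes run along its edges, z up.
- lid_hinge (a point): Middle of the hinge axis at the back of the dry box, 81 mm above the worktop, fixed to the box: its z is up, its y runs along the hinge axis, its -x points to the box's front. The box is a clear plastic case with a blue lid, 170 (x) x 200 (y) x 78 mm high, fixed, with a low grey housing behind; the closed lid's top is 90 mm above the worktop and its front edge 185 mm from the hinge axis.
- lid_handle (a point): Grip point on the lid's handle, moves with the lid: a white upright fin near the front of the lid, 16 mm thick (along hinge axis y), 46 long (x), 36 high above the lid's top. The point lies 22 mm above the lid's top; shut, it is 149 mm in front of and 31 mm above the hinge axis, axes as the hinge's. Pinch from above, closing along y; it leans back as the lid opens.
- dry_lid (a joint): Lid angle in rad: 0 shut, grows as the front rises, stop at 0.28. Gap at the front edge = 185 mm x angle, so 0.11 is 2 cm. About 14 N upward at the handle break the gasket free; the pull then falls off quickly (to half at 0.08 rad, about 4 N from 0.12 on); the 0.3 kg lid falls shut if let go.
- wash_bottle: Bystander, not to be disturbed: white bottle with a blue cap, 62 mm across, 150 mm tall. Origin at the centre of its underside.
- brown_bottle: Bystander, not to be disturbed: brown bottle with a white cap, 38 mm across, 85 mm tall. Origin at the centre of its underside.
- label_roll: Bystander, not to be disturbed: white roll of labels, 60 mm across, 28 mm tall. Origin at the centre of its underside.
- slide_pack: Bystander, not to be disturbed: long flat white and green carton, 62x160x24 mm. Origin at the centre of its underside.
- marker: Bystander, not to be disturbed: black marker pen lying down, 17x135x12 mm, beside the large fixed grey microtome (0.3 m high, everything beyond y = -0.40 from x = 0.35 on). Origin at the centre of its underside.
Not all that is in view belongs to the job. Of the things that look like the part that bears mat_center, the larger one is meant.

How it is judged:
By the outcome, as a careful person would: the job done as asked, in the order asked, and still so for the second after the job is handed in, while the arm keeps its last pose, push and grip.
It also fails if it takes over 58 s, if anything falls off the work surface, if the arm or the gripper's body presses on something with over 40 N, if the wrist force passes 120 N, or if a joint passes its speed limit or range.

ROBOT

A 6-joint arm with a two-finger parallel gripper is mounted at the origin on a cart in front of the work surface, level with it; the furniture and walls round the work are solid. World frame = base frame: x ahead of the robot, y to its left, z up, the work surface at z = 0. Lengths are in m, angles in degrees, forces in N, time in s.
With the tool pointing down it reaches from about 0.25 to 0.725 m from the base axis. Payload 9.7 kg.
Tool frame: the origin (TCP) lies midway between the tips of the shut fingers; the grasp point (between the pads) lies bot.hold_point_z behind it (bot.hold_point_z is the distance from the TCP to the grasp point, in m); z points along the fingers, y is the line along which they close (so a half turn about z gives the same grasp; the last joint's range is limited). The gripper opens to 85 mm and grips with 20 to 120 N. Pads are 22 mm wide; open, the fingers measure 114 mm over their backs; the gripper's body (76 mm by 85 mm) begins 54 mm behind the grasp point. The pads swing forward as they close: fully open they stand 13 mm farther back than shut.
Start: joints at [70.932, 4.979, 10.078, 95.1, 0, 90], TCP at [0.18, 0.52, 0.231] pointing down, gripper open.
Joint ranges: [-179.16, 179.16], [-48.56, 103.87], [-65.8, 70.77], [-126.05, 130.52], [-82.76, 87.17], [-180, 180]. Speed limits (degrees/s): [127.2, 127.2, 147.25, 180, 180, 180].

INTERFACE

Orientations are given as [roll, pitch, yaw] about the fixed x, y, z axes, in that order (R = Rz(yaw) Ry(pitch) Rx(roll)).
In Python, from workcell import bot, camera, camera_model, ticket gives the robot as it stands.
- The arm moves only by the tool send_rows, never from a script. Its argument "targets" is text: rows parted by semicolons, each of 5 numbers parted by spaces: the shift along the tool's x, y, z in mm, then the turn about the tool's z in degrees, then the closure in counts, from 0 (fully open) to 255 (shut). A call has 1 to 20 rows; each row is the pose to reach, as a shift and turn from the pose commanded when the call began, along the tool's axes at that moment; what a row does not reach only later rows make up. A row lasts 1/8 s, in which the tool goes at most 62.5 mm and 10.7 degrees, less where a joint would pass 70% of its speed; a pose out of reach is approached as far as the arm can. A call with a gripper value outside its range is refused whole. The fingers move at their own pace and stop on an object; "newtons" is the grip in N (left out, the last holds). Time passes only in rows, so rows that repeat a pose let the fingers close. It gives the time, the measured TCP pose, the force, the opening and the grip force at its end, in the units of the state.
- bot.get_obs(): the state, without advancing time (a new reading comes with each control period).
- camera(name): name is "side" or "top" or "wrist"; returns the picture (480x640x3 uint8, blue, green, red); there is no depth.
- camera_model(name): a dict with "K" (3x3 intrinsics, pixels), "dist_coeffs" ([k1, k2, p1, p2, k3] as OpenCV has them; the pictures are not rectified), "pose" (4x4, takes a point from camera to world coordinates); the wrist camera has in their place "T_tool_cam" (4x4, takes a point from camera to tool coordinates, whose origin is the TCP and whose axes are the flange's). Camera axes: x right, y down, z forward; pixel columns grow to the right and rows downward; lengths in m; the calibration is good to about 2 mm. A picture is of the moment at which its call begins: read the wrist's pose just before it. camera_model takes no time and is no camera call.
- ticket.job_done(): hands the job in; it is judged then, once.
The state is a dict: "time": time; "q": joint angles; "qd": joint speeds; "joint_efforts": joint torques, N m; "ee_pos": TCP position; "tcp_rot": TCP orientation; "wrist_force": force on the tool from outside, world axes, zero at the start; "torque": the same for the moment, N m; "opening": finger opening in m; "grasp_force": force on a finger pad.
Only numpy, scipy, OpenCV 4.12 (cv2) and the standard library are available. Lean on these libraries where they do the work, as an engineer would, in place of code of your own. Each camera call takes 0.05 s, during which the arm holds its last target. There are 200 camera calls.

## Working session

There is one attempt and no reset: what is moved stays moved. The work goes in short steps, Python scripts to look and compute and a tool call to move; the robot and the scene stay as the last step left them, time stands still between calls to the robot, and variables do not carry over. Pictures are saved under pics/ and viewed, at most 10 in all, crops included, and the job is handed in when it is done.

Besides the shell and the picture viewer there is one more tool, called as name(argument=value, ...) on one line, values as JSON. send_rows: Moves the arm, as the interface text tells. Its arguments: {"type":"object","properties":{"targets":{"type":"string"},"newtons":{"type":"number"}},"required":["targets"]}

```bash
mkdir -p pics; ls
python3 - <<'E'
from workcell import bot, camera, camera_model, ticket
import cv2, numpy as np
o=bot.get_obs(); print({k:np.round(v,3).tolist() for k,v in o.items()}, bot.hold_point_z)
for n in("top","side"):
    m=camera_model(n); print(n,{k:np.round(v,3).tolist() for k,v in m.items()})
    cv2.imwrite(f"pics/{n}0.png",camera(n))
print({k:np.round(v,3).tolist() for k,v in camera_model("wrist").items()})
E
```

```text
pics
{'time': 0.0, 'q': [70.931, 5.01, 10.035, 95.098, -0.001, 89.998], 'qd': [0.013, 0.066, 0.001, 0.036, 0.039, -0.038], 'joint_efforts': [-0.002, -52.039, 46.48, 0.016, -0.0, 0.0], 'ee_pos': [0.18, 0.52, 0.231], 'tcp_rot': [-179.927, 0.001, 160.933], 'wrist_force': [0.348, -0.427, 0.25], 'torque': [0.003, 0.067, 0.0], 'grasp_force': 0.0, 'opening': 0.085} 0.0187
top {'K': [[497.917, 0.0, 319.983], [0.0, 497.917, 239.138], [0.0, 0.0, 1.0]], 'dist_coeffs': [-0.108, 0.0, 0.0, 0.0, 0.0], 'pose': [[0.007, -0.997, 0.08, 0.531], [-1.0, -0.006, 0.008, -0.043], [-0.007, -0.08, -0.997, 1.088], [0.0, 0.0, 0.0, 1.0]]}
side {'K': [[486.754, 0.0, 319.318], [0.0, 486.754, 242.355], [0.0, 0.0, 1.0]], 'dist_coeffs': [-0.057, 0.0, 0.0, 0.0, 0.0], 'pose': [[0.893, -0.265, 0.364, 0.268], [-0.45, -0.508, 0.734, -0.752], [-0.01, -0.819, -0.573, 0.681], [0.0, 0.0, 0.0, 1.0]]}
{'K': [[382.452, 0.0, 318.281], [0.0, 382.452, 242.943], [0.0, 0.0, 1.0]], 'dist_coeffs': [-0.027, 0.0, 0.0, 0.0, 0.0], 'T_tool_cam': [[-0.001, -0.956, -0.293, 0.075], [1.0, -0.001, -0.0, 0.001], [-0.0, -0.293, 0.956, -0.143], [0.0, 0.0, 0.0, 1.0]]}
```

View pics/top0.png

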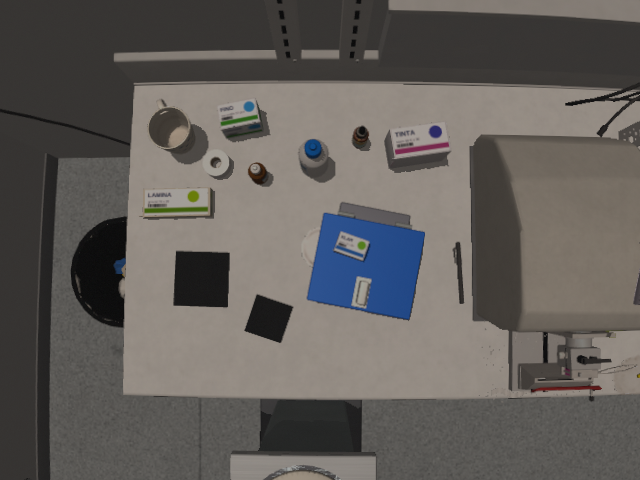

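View pics/side0.png

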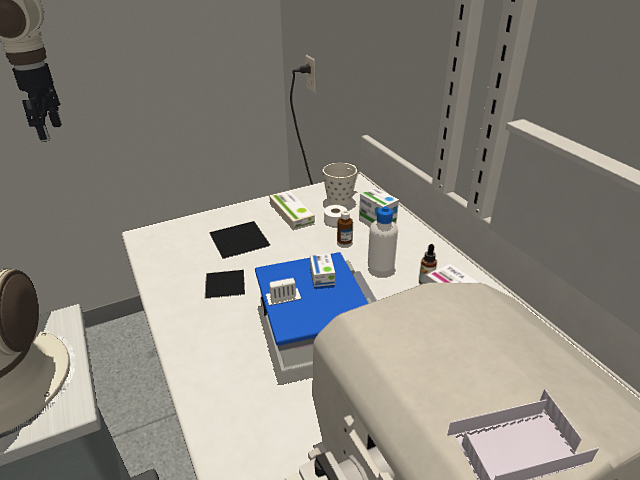

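Top view: there are two black squares, at (202,279), about 54 px wide, and (269,318), about 38 px. The larger one fits the 120 mm mat. The blue lid is around (366,266), with the carton at (351,246) and the white handle at (362,292). The box's front faces the robot, slightly turned.

```bash
cat > h.py <<'E'
from workcell import bot, camera, camera_model, ticket
import cv2, numpy as np
from scipy.spatial.transform import Rotation as Rn
def tool():
    o=bot.get_obs(); T=np.eye(4); T[:3,:3]=Rn.from_euler('xyz',o['tcp_rot'],degrees=True).as_matrix(); T[:3,3]=o['ee_pos']; return T
def pose(n): 
    m=camera_model(n); return m, (tool()@m['T_tool_cam'] if n=='wrist' else np.array(m['pose']))
def ray(m,P,uv,z):
    uv=np.array(uv,float).reshape(-1,1,2)
    p=cv2.undistortPoints(uv,np.array(m['K']),np.array(m['dist_coeffs'])).reshape(-1,2)
    d=np.c_[p,np.ones(len(p))]@P[:3,:3].T
    return P[:3,3]+d*((z-P[2,3])/d[:,2])[:,None]
def proj(m,P,X):
    Q=np.linalg.inv(P); return cv2.projectPoints(np.array(X,float).reshape(-1,1,3),cv2.Rodrigues(Q[:3,:3])[0],Q[:3,3],np.array(m['K']),np.array(m['dist_coeffs']))[0].reshape(-1,2)
def blobs(mask,amin):
    c,_=cv2.findContours(mask.astype(np.uint8),cv2.RETR_EXTERNAL,cv2.CHAIN_APPROX_NONE)
    return [x for x in c if cv2.contourArea(x)>amin]
def rect(m,P,c,z):
    w=ray(m,P,c.reshape(-1,2),z)[:,:2]; r=cv2.minAreaRect((w*1000).astype(np.float32))
    return np.round(r[0],1),np.round(r[1],1),round(r[2],1),np.round(cv2.boxPoints(r)).tolist()
E
python3 - <<'E'
from h import *
im=cv2.imread('pics/top0.png'); m,P=pose('top'); b,g,r=[im[...,i].astype(int) for i in range(3)]
roi=np.zeros(im.shape[:2],bool); roi[235:350,160:300]=1
for c in blobs((im.max(2)<50)&roi,300): print('mat',cv2.minAreaRect(c)[0],rect(m,P,c,.004))
for c in blobs((b>110)&(b-r>80),2000): print('lid',rect(m,P,c,.09))
sub=np.zeros_like(roi); sub[225:312,320:400]=1
for c in blobs((r>120)&sub,40): print('white',cv2.minAreaRect(c),'z.12',rect(m,P,c,.12),'z.09',rect(m,P,c,.09)[:3])
cv2.imwrite('pics/c1.png',np.hstack([cv2.resize(im[195:330,295:435],None,fx=3.3,fy=3.3,interpolation=2),cv2.resize(im[240:375,165:295],None,fx=2.5,fy=3.3,interpolation=2)]))
E
```

```text
mat (268.3500061035156, 318.45001220703125) (array([445.7,  76.2]), array([81.8, 82.1]), 72.2, [[394.0, 50.0], [472.0, 25.0], [497.0, 103.0], [419.0, 128.0]])
mat (201.0208282470703, 278.7506103515625) (array([530.2, 225.5]), array([118.6, 117.9]), 89.4, [[471.0, 167.0], [589.0, 166.0], [590.0, 284.0], [472.0, 285.0]])
lid (array([ 559.7, -127.7]), array([206.4, 176.5]), 79.2, [[454.0, -213.0], [627.0, -246.0], [666.0, -43.0], [492.0, -10.0]])
white ((340.4999694824219, 307.4999694824219), (6.999999046325684, 40.99999237060547), 90.0) z.12 (array([477.1, -75.9]), array([13.5, 79.2]), 0.3, [[470.0, -36.0], [471.0, -116.0], [484.0, -116.0], [484.0, -36.0]]) z.09 (array([475.4, -77. ]), array([13.9, 81.7]), 0.3)
white ((360.7307434082031, 291.8461608886719), (14.316475868225098, 29.221302032470703), 11.309932708740234) z.12 (array([ 507.5, -115. ]), array([27.8, 56.5]), 78.8, [[477.0, -123.0], [533.0, -134.0], [538.0, -107.0], [483.0, -96.0]]) z.09 (array([ 506.8, -117.2]), array([28.6, 58.3]), 78.8)
white ((352.24090576171875, 242.58755493164062), (30.244260787963867, 13.755157470703125), 19.98310661315918) z.12 (array([603.1, -98.3]), array([58.9, 26.9]), 70.3, [[580.0, -121.0], [606.0, -131.0], [626.0, -75.0], [600.0, -66.0]]) z.09 (array([ 605.3, -100. ]), array([60.7, 27.8]), 70.3)
```

View pics/c1.png

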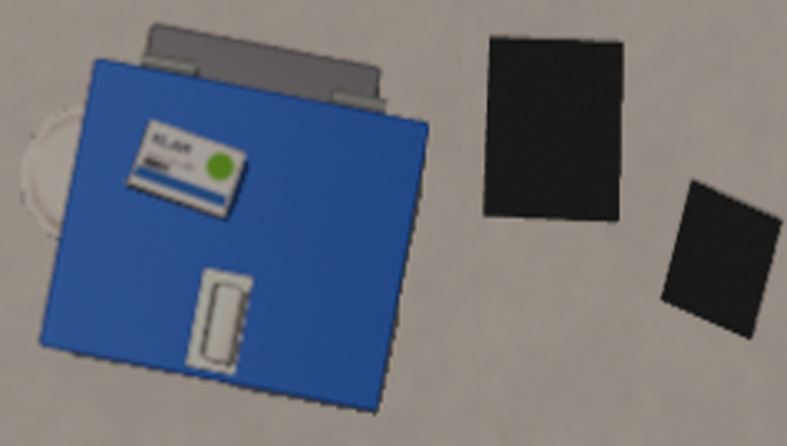

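The crop shows the lid with the carton on its rear half, the fin handle near the front, and the two mats. The left-hand mat measures 118 x 118 mm, so it is the one meant. The other is 82 mm. Next I work out the carton pose and the first move.

```bash
cat >> h.py <<'E'
def shift(p,ang):  # target TCP pos (m), wanted world angle of closing axis (deg, mod 180)
    T=tool(); s=T[:3,:3].T@(np.array(p)-T[:3,3])*1000
    cur=np.degrees(np.arctan2(T[1,1],T[0,1])); t=-((ang-cur+90)%180-90)
    return np.round(s,1),round(t,1),'cur ang',round(cur,1)
E
python3 - <<'E'
from h import *
m,P=pose('top')
c=np.array([(152,121),(246,152),(228,218),(127,187)])/3.3+[295,195]
w=ray(m,P,c,.12); print(w.round(4),w.mean(0),np.linalg.norm(np.diff(w,axis=0),axis=1))
print(shift([.60,-.10,.26],-20),ray(m,P,[[313,147],[362,292]],.15))
E
```

```text
[[ 0.6243 -0.0765  0.12  ]
 [ 0.6062 -0.1321  0.12  ]
 [ 0.5672 -0.1214  0.12  ]
 [ 0.5851 -0.0618  0.12  ]] [ 0.59569634 -0.0979552   0.12      ] [0.05848108 0.04048202 0.06222734]
(array([-599.8, -448.3,  -28.8]), np.float64(-89.1), 'cur ang', np.float64(70.9)) [[ 0.78489637 -0.0210168   0.15      ]
 [ 0.50797417 -0.11512257  0.15      ]]
```

send_rows(targets="-60 -45 -3 8 0;-120 -90 -6 16 0;-170 -127 -8 25 40;-220 -165 -11 32 75;-270 -202 -13 40 75;-320 -240 -16 47 75;-370 -277 -18 54 75;-420 -315 -20 62 75;-470 -352 -23 69 75;-520 -390 -25 77 75;-560 -420 -27 83 75;-590 -440 -29 87 75;-600 -448 -29 88 75;-600 -448 -29 88 75;-600 -448 -29 88 75", newtons=30)

```text
time: 1.98
ee_pos: [0.5999, -0.0986, 0.2605]
tcp_rot: [-180.0, -0.0, 73.0]
wrist_force: [0.1, 0.2, -0.1]
opening: 0.0604
grasp_force: 0.0
```

Run:
```python
from h import *
T=tool(); im=camera('wrist'); np.save('Tw1.npy',T); cv2.imwrite('pics/w1.png',im)
o=bot.get_obs(); print(T.round(3),o['opening'],o['q'],o['time'])
```

```text
[[ 0.292  0.956 -0.     0.6  ]
 [ 0.956 -0.292  0.    -0.099]
 [ 0.    -0.    -1.     0.261]
 [ 0.     0.     0.     1.   ]] 0.06040489143267262 [-9.32251468e+00  1.41085396e+01  2.37629554e+01  9.96359453e+01
  7.95378522e-03  9.76451171e+01] 2.025
```

View pics/w1.png

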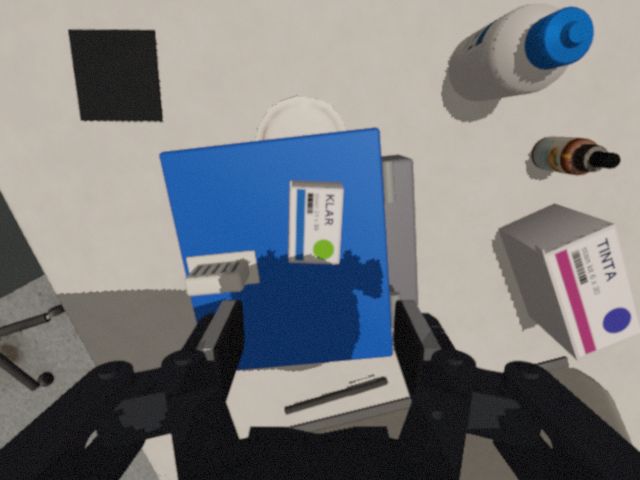

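The wrist view shows the carton's top face with corners near (292,188), (343,187), (340,264) and (290,262), with the handle fin at (222,275) left and below it. The gripper's fingers are at the bottom of the picture.

Run:
```python
from h import *
m,P=pose('wrist'); im=cv2.imread('pics/w1.png'); b,g,r=[im[...,i].astype(int) for i in range(3)]
print('tcp px',proj(m,P,[tool()[:3,3]]))
roi=np.zeros(im.shape[:2],bool); roi[170:275,275:360]=1
blue=(b-r>50)&(b-g>30)&(r<60)
for c in blobs((~blue)&roi,500): print(cv2.boundingRect(c),cv2.minAreaRect(c),rect(m,P,c,.12))
w=ray(m,P,[(292,188),(343,187),(340,264),(290,262)],.12);print(w.round(4),w.mean(0))
# handle: base plate & fin top
print('fin top', ray(m,P,[(190,287),(240,283),(195,268),(245,262)],.126).round(4))
cv2.imwrite('pics/c2.png',cv2.resize(im[160:310,170:360],None,fx=4,fy=4,interpolation=cv2.INTER_CUBIC))
h=np.array([.6547,-.1463]);a=np.radians(-10.8);ux=np.array([np.cos(a),np.sin(a)]);print('pred handle',h-.149*ux)
```

```text
tcp px [[318.85229153 316.44517174]]
(287, 179, 58, 87) ((315.0472412109375, 221.94082641601562), (56.42864227294922, 84.99128723144531), 1.7357045412063599) (array([598.6, -93.2]), array([66.7, 42.1]), 70.6, [[568.0, -118.0], [607.0, -132.0], [630.0, -69.0], [590.0, -55.0]])
[[ 0.5903 -0.0625  0.12  ]
 [ 0.6267 -0.0729  0.12  ]
 [ 0.6078 -0.1306  0.12  ]
 [ 0.5706 -0.1175  0.12  ]] [ 0.59886939 -0.09589726  0.12      ]
fin top [[ 0.4897 -0.1124  0.126 ]
 [ 0.5287 -0.1207  0.126 ]
 [ 0.4996 -0.0987  0.126 ]
 [ 0.5385 -0.1054  0.126 ]]
pred handle [ 0.5083392  -0.11838018]
```

View pics/c2.png

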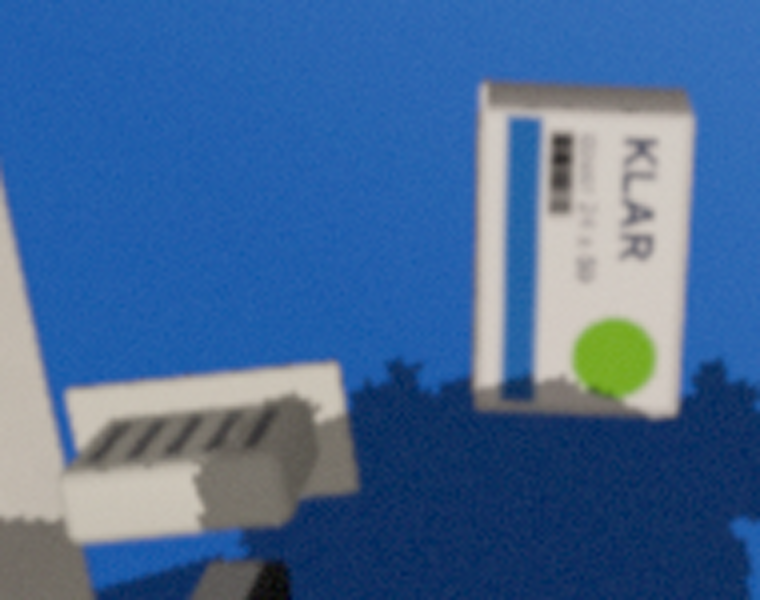

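Run:
```python
from h import *
print(shift([.5975,-.0963,.094],-18.5))
```

```text
(array([  1.3,  -3. , 166.7]), np.float64(1.5), 'cur ang', np.float64(-17.0))
```

send_rows(targets="1.3 -3 30 1.5 75;1.3 -3 70 1.5 75;1.3 -3 110 1.5 75;1.3 -3 140 1.5 75;1.3 -3 155 1.5 75;1.3 -3 163 1.5 75;1.3 -3 167 1.5 75;1.3 -3 167 1.5 75;1.3 -3 167 1.5 90;1.3 -3 167 1.5 105;1.3 -3 167 1.5 120;1.3 -3 167 1.5 140;1.3 -3 167 1.5 160;1.3 -3 167 1.5 170;1.3 -3 167 1.5 170;1.3 -3 167 1.5 170", newtons=25)

```text
time: 4.03
ee_pos: [0.598, -0.0975, 0.0935]
tcp_rot: [180.0, -0.0, 71.4]
wrist_force: [-1.1, 0.1, 3.9]
opening: 0.0396
grasp_force: 25.9
```

send_rows(targets="0 0 -2 0 170;0 0 -6 0 170;0 0 -14 0 170;0 0 -24 0 170;0 0 -40 0 170;0 0 -60 0 170;0 0 -80 0 170;0 0 -95 0 170;0 0 -100 0 170;0 0 -100 0 170")

```text
time: 5.28
ee_pos: [0.598, -0.0975, 0.1933]
tcp_rot: [180.0, -0.0, 71.4]
wrist_force: [-0.1, 0.0, -1.2]
opening: 0.04
grasp_force: 25.3
```

Run:
```python
from h import *
print(bot.get_obs()['wrist_force'])
im=camera('side'); cv2.imwrite('pics/s1.png',cv2.resize(im[180:380,200:460],None,fx=3,fy=3,interpolation=2))
print(shift([.530,.2255,.12],0),shift([.530,.2255,.008],0))
```

```text
[-0.13022672  0.00882122 -1.16067638]
(array([ 284.6, -167.1,   72.9]), np.float64(-18.6), 'cur ang', np.float64(-18.6)) (array([ 284.6, -167. ,  184.9]), np.float64(-18.6), 'cur ang', np.float64(-18.6))
```

View pics/s1.png

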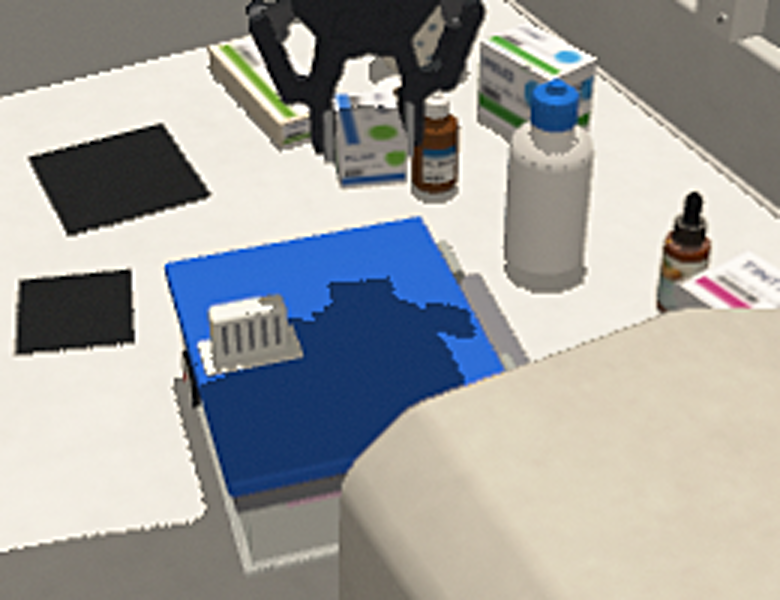

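The carton is held level in the fingers, at about (370,145) in this crop. The lid is clear and nothing else has moved. Next it goes to the mat.

send_rows(targets="10 -6 0 -1 170;30 -18 0 -3 170;60 -35 0 -5 170;95 -56 0 -7 170;130 -76 0 -9 170;165 -97 0 -11 170;200 -117 0 -13 170;230 -135 20 -15 170;255 -150 40 -17 170;272 -160 65 -18 170;281 -165 90 -18.6 170;284.6 -167 115 -18.6 170;284.6 -167 138 -18.6 170;284.6 -167 155 -18.6 170;284.6 -167 166 -18.6 170;284.6 -167 173 -18.6 170;284.6 -167 177 -18.6 170;284.6 -167 179 -18.6 170;284.6 -167 179 -18.6 170;284.6 -167 179 -18.6 170")

```text
time: 7.82
ee_pos: [0.5305, 0.2255, 0.0147]
tcp_rot: [180.0, -0.0, 90.0]
wrist_force: [0.2, -0.4, -0.1]
opening: 0.0397
grasp_force: 25.3
```

send_rows(targets="0 0 1 0 170;0 0 2 0 170;0 0 3 0 170;0 0 3 0 170")

```text
time: 8.32
ee_pos: [0.5302, 0.2254, 0.0111]
tcp_rot: [-180.0, 0.0, 90.0]
wrist_force: [-0.5, -0.0, -0.4]
opening: 0.0398
grasp_force: 25.3
```

send_rows(targets="0 0 1 0 170;0 0 2 0 170;0 0 2 0 170;0 0 2 0 170")

```text
time: 8.82
ee_pos: [0.5302, 0.2255, 0.0093]
tcp_rot: [180.0, -0.0, 90.0]
wrist_force: [0.4, 0.3, -0.4]
opening: 0.0395
grasp_force: 25.3
```

send_rows(targets="0 0 0.5 0 170;0 0 1 0 170;0 0 1 0 170;0 0 1 0 170")

```text
time: 9.32
ee_pos: [0.5302, 0.2255, 0.0083]
tcp_rot: [180.0, 0.0, 90.0]
wrist_force: [-0.1, 0.3, -1.4]
opening: 0.0396
grasp_force: 25.3
```

send_rows(targets="0 0 0.5 0 170;0 0 1 0 170;0 0 1 0 170;0 0 1 0 170")

```text
time: 9.82
ee_pos: [0.5303, 0.2255, 0.008]
tcp_rot: [180.0, -0.0, 90.0]
wrist_force: [-2.7, -0.6, 6.7]
opening: 0.0398
grasp_force: 26.0
```

Contact came at the expected height, so I release slowly and rise.

send_rows(targets="0 0 0 0 140;0 0 0 0 125;0 0 0 0 115;0 0 0 0 100;0 0 0 0 80;0 0 0 0 60;0 0 0 0 60;0 0 -5 0 60;0 0 -15 0 60;0 0 -35 0 60;0 0 -65 0 60;0 0 -100 0 60;0 0 -140 0 60;0 0 -180 0 60;0 0 -205 0 60;0 0 -210 0 60;0 0 -210 0 60")

```text
time: 11.95
ee_pos: [0.5302, 0.2255, 0.2169]
tcp_rot: [-180.0, 0.0, 90.0]
wrist_force: [-0.8, -0.5, 0.4]
opening: 0.0652
grasp_force: 0.0
```

Run:
```python
from h import *
im=camera('side'); cv2.imwrite('pics/s2.png',cv2.resize(im[180:340,190:400],None,fx=3,fy=3,interpolation=2))
h=np.array([.6547,-.1463]);a=np.radians(-10.8);ux=np.array([np.cos(a),np.sin(a)]);p=h-.149*ux
print(p,shift([*p,.22],79.2), bot.get_obs()['q'].round(1) if hasattr(bot.get_obs()['q'],'round') else bot.get_obs()['q'])
```

```text
[ 0.5083392  -0.11838018] (array([-343.7,  -21.8,   -3.6]), np.float64(-79.2), 'cur ang', np.float64(0.0)) [ 23.    8.4  12.1  93.8  -0.  113. ]
```

View pics/s2.png

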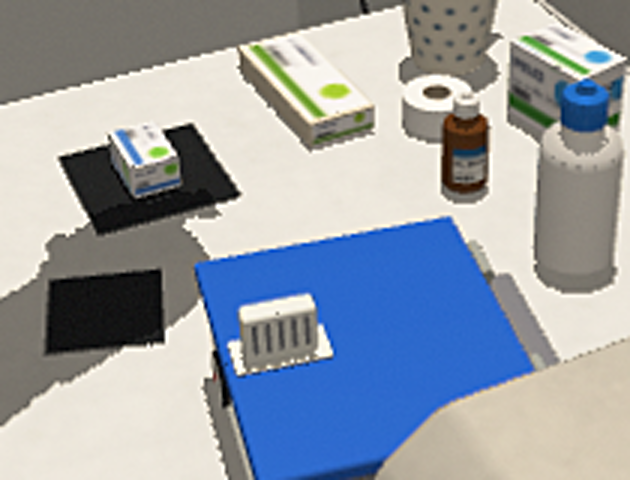

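The carton stands upright near the middle of the mat, at (147,158) in this crop, and the handle is free. Next I go above the handle.

send_rows(targets="-20 -1 0 -6 60;-50 -3 0 -14 60;-90 -6 0 -22 60;-130 -8 0 -30 60;-170 -11 0 -39 75;-210 -13 0 -48 75;-250 -16 0 -57 90;-285 -18 0 -66 90;-315 -20 0 -73 90;-335 -21 -3 -78 90;-343 -21.8 -3.6 -79.2 90;-343.7 -21.8 -3.6 -79.2 90;-343.7 -21.8 -3.6 -79.2 90;-343.7 -21.8 -3.6 -79.2 90")

```text
time: 13.75
ee_pos: [0.5087, -0.1176, 0.2208]
tcp_rot: [180.0, -0.0, 169.2]
wrist_force: [0.0, 0.1, -0.0]
opening: 0.0553
grasp_force: 0.0
```

Run:
```python
from h import *
T=tool(); im=camera('wrist'); m,P=pose('wrist'); print(T.round(3),bot.get_obs()['opening'])
cv2.imwrite('pics/w2.png',im)
# predicted fin top corners, base corners
h=np.array([.6547,-.1463]);a=np.radians(-10.8);ux=np.array([np.cos(a),np.sin(a)]);uy=np.array([-ux[1],ux[0]])
X=[[*(h-.149*ux+dx*ux+dy*uy),.126] for dx,dy in((-.023,-.008),(.023,-.008),(.023,.008),(-.023,.008))]
q=proj(m,P,X); print(q.round())
cv2.polylines(im,[q.round().astype(int)],True,(0,0,255),1)
cv2.imwrite('pics/w2c.png',cv2.resize(im[150:400,180:460],None,fx=2.4,fy=2.4,interpolation=2))
```

```text
[[-0.982  0.187 -0.     0.509]
 [ 0.187  0.982  0.    -0.118]
 [ 0.     0.    -1.     0.221]
 [ 0.     0.     0.     1.   ]] 0.05528089675589206
[[303. 211.]
 [304. 278.]
 [328. 278.]
 [328. 211.]]
```

View pics/w2c.png

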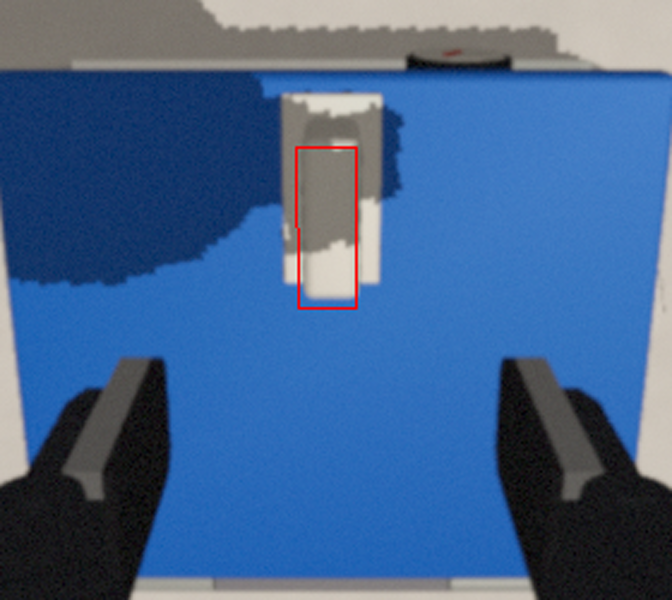

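The fin's top is about 2 mm ahead of the predicted outline (red box) and centred between the fingers. The axes are aligned, so I descend and pinch.

send_rows(targets="2 0 20 0 90;2 0 50 0 90;2 0 80 0 90;2 0 105 0 90;2 0 116 0 90;2 0 121 0 90;2 0 122.5 0 90;2 0 122.5 0 110;2 0 122.5 0 140;2 0 122.5 0 165;2 0 122.5 0 185;2 0 122.5 0 205;2 0 122.5 0 230;2 0 122.5 0 255;2 0 122.5 0 255;2 0 122.5 0 255;2 0 122.5 0 255", newtons=60)

```text
time: 15.92
ee_pos: [0.5067, -0.1177, 0.0984]
tcp_rot: [180.0, -0.0, 169.2]
wrist_force: [-1.4, 4.7, 2.9]
opening: 0.0146
grasp_force: 59.8
```

send_rows(targets="0 0 -0.3 0 255;0 0 -0.6 0 255;0 0 -0.9 0 255;0 0 -1.2 0 255;0 0 -1.5 0 255;0 0 -1.5 0 255")

```text
time: 16.68
ee_pos: [0.5067, -0.1177, 0.0989]
tcp_rot: [180.0, -0.0, 169.2]
wrist_force: [4.0, 4.7, -5.9]
opening: 0.0146
grasp_force: 58.8
```

send_rows(targets="0 0 -0.3 0 255;0 0 -0.6 0 255;0 0 -0.9 0 255;-0.1 0 -1.2 0 255;-0.2 0 -1.5 0 255;-0.2 0 -1.5 0 255")

```text
time: 17.42
ee_pos: [0.5068, -0.1177, 0.0994]
tcp_rot: [180.0, -0.1, 169.2]
wrist_force: [6.4, 4.3, -12.5]
opening: 0.015
grasp_force: 58.6
```

send_rows(targets="0 0 -0.3 0 255;-0.1 0 -0.6 0 255;-0.2 0 -0.9 0 255;-0.2 0 -0.9 0 255")

```text
time: 17.92
ee_pos: [0.5069, -0.1177, 0.0998]
tcp_rot: [180.0, -0.1, 169.2]
wrist_force: [8.0, 3.1, -16.3]
opening: 0.0147
grasp_force: 58.6
```

send_rows(targets="-0.1 0 -0.3 0 255;-0.2 0 -0.6 0 255;-0.4 0 -0.9 0 255;-0.5 0 -1.2 0 255;-0.5 0 -1.2 0 255")

```text
time: 18.55
ee_pos: [0.5071, -0.1177, 0.1006]
tcp_rot: [180.0, -0.2, 169.2]
wrist_force: [6.3, 2.5, -17.1]
opening: 0.0149
grasp_force: 58.6
```

send_rows(targets="-0.2 0 -0.4 0 255;-0.4 0 -0.8 0 255;-0.6 0 -1.2 0 255;-0.8 0 -1.6 0 255;-1 0 -2 0 255;-1 0 -2 0 255")

```text
time: 19.3
ee_pos: [0.5075, -0.1178, 0.1024]
tcp_rot: [180.0, -0.3, 169.2]
wrist_force: [4.3, 3.8, -17.2]
opening: 0.0151
grasp_force: 58.8
```

send_rows(targets="-0.2 0 -0.4 0 255;-0.4 0 -0.8 0 255;-0.5 0 -1.2 0 255;-0.6 0 -1.6 0 255;-0.7 0 -2 0 255;-0.7 0 -2 0 255")

```text
time: 20.05
ee_pos: [0.5081, -0.1179, 0.1045]
tcp_rot: [180.0, -0.3, 169.2]
wrist_force: [3.8, 3.3, -15.4]
opening: 0.0148
grasp_force: 58.8
```

send_rows(targets="-0.2 0 -0.5 0 255;-0.4 0 -1 0 255;-0.5 0 -1.5 0 255;-0.7 0 -2 0 255;-0.9 0 -2.5 0 255;-1.1 0 -3 0 255;-1.2 0 -3.5 0 255;-1.4 0 -4 0 255;-1.4 0 -4 0 255;-1.4 0 -4 0 255")

```text
time: 21.3
ee_pos: [0.5099, -0.1183, 0.1102]
tcp_rot: [180.0, -0.1, 169.2]
wrist_force: [0.7, 4.8, -8.2]
opening: 0.0148
grasp_force: 59.4
```

Run:
```python
from h import *
im=camera('side'); cv2.imwrite('pics/s3.png',cv2.resize(im[230:400,230:400],None,fx=3.5,fy=3.5,interpolation=2))
```

```text
(no output)
```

View pics/s3.png

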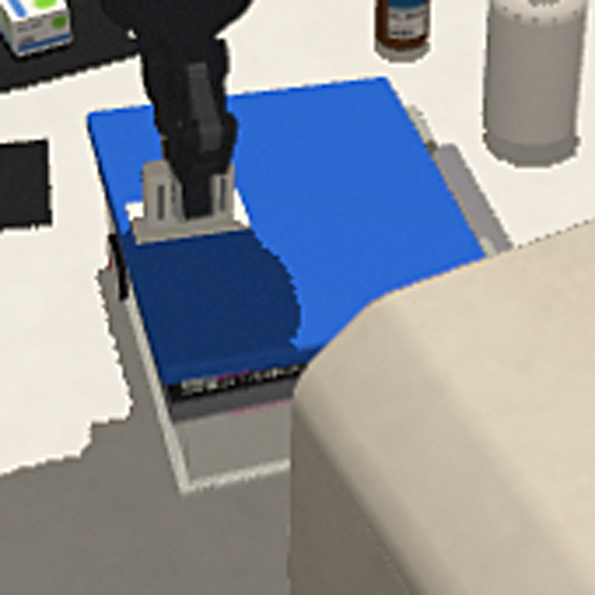

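The lid is ajar with a dark gap at its front edge, and the fin is still pinched. The rise is about 12 mm, or roughly 0.08 rad. Going on to 0.11.

send_rows(targets="-0.2 0 -0.5 0 255;-0.4 0 -1 0 255;-0.5 0 -1.5 0 255;-0.7 0 -2 0 255;-0.9 0 -2.5 0 255;-1.1 0 -3 0 255;-1.2 0 -3.5 0 255;-1.3 0 -3.8 0 255;-1.3 0 -3.8 0 255;-1.3 0 -3.8 0 255")

```text
time: 22.6
ee_pos: [0.5115, -0.1186, 0.1146]
tcp_rot: [180.0, -0.1, 169.2]
wrist_force: [2.4, 5.5, -4.6]
opening: 0.0148
grasp_force: 59.7
```

Run:
```python
from h import *
from scipy.optimize import minimize_scalar
im=camera('side'); im0=cv2.imread('pics/side0.png'); m,P=pose('side')
h=np.array([.6547,-.1463]);a=np.radians(-10.8);ux=np.array([np.cos(a),np.sin(a)]);uy=np.array([-ux[1],ux[0]])
def corner(I): # front-left (+y) corner = leftmost blue; rough
    b,r=I[...,0].astype(int),I[...,2].astype(int); M=((b-r>60)&(b>90)); M[:, :230]=0; M[:,400:]=0; M[:240]=0
    c=max(blobs(M,300),key=cv2.contourArea).reshape(-1,2); s=c[:,0]+c[:,1]; return c[c[:,0]<=c[:,0].min()+2].min(0),c[s.argmin()]
def pt(th): # top front-left corner
    x,z=-.185,.009; c,s=np.cos(th),np.sin(th); X=x*c+z*s; Z=-x*s+z*c
    return [*(h+X*ux+.1*uy),.081+Z]
print(corner(im0),corner(im))
for th in(0,.06,.08,.1,.11,.12,.14): print(th,proj(m,P,[pt(th)]).round(1))
cv2.imwrite('pics/s4.png',im)
# correlate the front-left corner patch between the two pictures
t=im0[258:275,250:268]; r=cv2.matchTemplate(im[235:285,240:280],t,cv2.TM_CCOEFF_NORMED); print(cv2.minMaxLoc(r)[1],np.array(cv2.minMaxLoc(r)[3])+[240,235]-[250,258])
```

```text
(array([255, 267], dtype=int32), array([256, 267], dtype=int32)) (array([255, 259], dtype=int32), array([255, 260], dtype=int32))
0 [[255.  267.4]]
0.06 [[255.  262.9]]
0.08 [[255.  261.3]]
0.1 [[255.1 259.8]]
0.11 [[255.2 259. ]]
0.12 [[255.2 258.3]]
0.14 [[255.4 256.7]]
0.9617951512336731 [ 0 -7]
```

The side picture puts the lid corner 7–8 px higher than when shut, which is about 0.10–0.11 rad. That agrees with the 16 mm rise and the 4.6 N pull. I let it settle briefly, then hand in.

send_rows(targets="0 0 0 0 255;0 0 0 0 255;0 0 0 0 255;0 0 0 0 255")

```text
time: 23.15
ee_pos: [0.5114, -0.1186, 0.1146]
tcp_rot: [180.0, -0.1, 169.2]
wrist_force: [1.3, 5.1, -5.5]
opening: 0.0147
grasp_force: 59.7
```

```bash
python3 -c "
from workcell import bot,ticket
o=bot.get_obs();print(o['ee_pos'],o['grasp_force'],o['time']);print(ticket.job_done())"
```

```text
[ 0.51144908 -0.11855445  0.11460314] 59.68104958534241 23.15
the job is handed in; nothing more can be done
None
```

I handed the job in at 23 s: the carton stands upright on the larger black mat, the seal is broken, and the lid is held by its handle at about 0.11 rad (a 2 cm gap); no verdict came back.

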